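# Open the release valve of the hydraulic boot press and bleed it

### The arm

A 6-joint arm with a two-finger parallel gripper is mounted at the origin on a cart in front of the work surface, level with it; the furniture and walls round the work are solid. World frame = base frame: x ahead of the robot, y to its left, z up, the work surface at z = 0. Lengths are in m, angles in rad, forces in N, time in s.
With the tool pointing down it reaches from about 0.35 to 0.925 m from the base axis. Payload 6.4 kg.
Tool frame: the origin (TCP) lies midway between the tips of the shut fingers; the grasp point (between the pads) lies 19 mm behind it; z points along the fingers, y is the line along which they close (so a half turn about z gives the same grasp; the last joint's range is limited). The gripper opens to 94 mm and grips with 3 to 60 N. Pads are 16 mm wide; open, the fingers measure 119 mm over their backs; the gripper's body (75 mm by 177 mm) begins 78 mm behind the grasp point.
Start: joints at [1.155, 0.245, 1.558, -0, 1.339, -0.174], TCP at [0.156, 0.631, 0.205] pointing down, gripper open.
Joint ranges: [-3.13, 3.13], [-1.02, 2.26], [0.13, 2.54], [-0.95, 4.09], [0.21, 2.88], [-2.74, 2.74]. Speed limits (rad/s): [2.57, 2.57, 3.14, 3.14, 3.14, 3.14].

### API

Orientations are given as a unit quaternion [w, x, y, z].
In Python, from station import state, grab_frame, finish_job gives the robot as it stands.
- The arm moves only by the tool step_arm, never from a script. Its arguments are lists of equal length, an entry for each row: "xyz": the shift along the tool's x, y, z in m, a list of three; "angular": the turn, a rotation vector about the tool's x, y, z in degrees, a list of three; "gripper": the opening, from -1 (shut) to 1 (fully open). A call has 1 to 5 rows; each row is the pose to reach, as a shift and turn from the pose commanded when the call began, along the tool's axes at that moment; what a row does not reach only later rows make up. A row lasts 1/10 s, in which the tool goes at most 50 mm and 8.59 degrees, less where a joint would pass 70% of its speed; a pose out of reach is approached as far as the arm can. A call with a gripper value outside its range is refused whole. The fingers move at their own pace and stop on an object; the grip force is fixed at half the most. Time passes only in rows, so rows that repeat a pose let the fingers close. It gives the time, the measured TCP pose, the force, the opening and the grip force at its end, in the units of the state.
- state(): the state, without advancing time (a new reading comes with each control period).
- grab_frame(name): name is "scene" or "side" or "wrist"; returns a dict with "img" (384x512x3 uint8, red, green, blue), "K" (3x3 intrinsics, pixels), "k1" (the pictures are not rectified: a ray, as slopes to the right and down, at radius r is drawn at 1 + k1 r^2 times it, then the intrinsics apply), "R" (3x3) and "t" (3): a world point X has camera coordinates R X + t. Camera axes: x right, y down, z forward; pixel columns grow to the right and rows downward; lengths in m; the calibration is good to about 2 mm. A picture is of the moment at which its call begins. There is no depth.
- finish_job(): hands the job in; it is judged then, once.
The state is a dict: "clock": time; "qpos": joint angles; "joint_vel": joint speeds; "tau": joint torques, N m; "position": TCP position; "eef_rot": TCP orientation; "force": force on the tool from outside, world axes, zero at the start; "ft_torque": the same for the moment, N m; "finger_gap": opening from 0.0 (shut) to 1.0 (fully open); "finger_force": force on a finger pad.
Only numpy, scipy, OpenCV 4.12 (cv2) and the standard library are available. Lean on these libraries where they do the work, as an engineer would, in place of code of your own. Each camera call takes 0.05 s, during which the arm holds its last target. There are 200 camera calls.

### The job

Open the release valve: turn its three-spoke handwheel anticlockwise, as seen from above, all the way until it comes up against its open stop (more than a full turn), without forcing it there, then turn it back a quarter turn so that it cannot stick. After that press the bleed button on the same valve block fully down and let go of it. Leave the small things lying round the valve where they are.

Things in the scene. Friction and masses are not known exactly. Their poses are not given: they have to be found in the camera images.
- valve: Valve block bolted to the bench; fixed. Origin on the handwheel's axis at bench height, z up. Base plate 124 mm along x, y = -62 to +162 mm, 8 mm thick. Main block 86 x 86 mm, top at z = 56; on it a bonnet of 21 mm radius, narrowing above z = 82 to a 6 mm stem under the wheel. A turret 44 mm square at y = +130 mm, top at z = 72, carries the bleed button. Push on no part of it with over 60 N
- handwheel (a joint): Angle of the handwheel (rad), growing anticlockwise from above, 0 = closed, counting whole turns (no wrap). Starts 0.1 to 2.3 rad open. The open stop is solid, somewhere past 1.3 turns from closed; its place is not marked and must be felt. Steady friction of about 0.2 N m (4 N pushed at mid-spoke); no spring, it stays where left. Light, 0.22 kg: do not force it (60 N at most)
- wheel_hub (a point): Centre of the steel handwheel, on its vertical axis, 110 mm above the bench. Rim: 14 mm bar at 80 mm radius (174 mm over all); hub 28 mm diameter, 24 mm high; three 10 mm round spokes 120 degrees apart. The windows between them are open, 59 mm from hub to rim, and clear for 49 mm below the spokes: closed fingertips fit in and can push a spoke. Turns with the wheel; x along one spoke, z up
- wheel_spoke (a point): Point on the middle of one of the three alike spokes, 45 mm from the wheel's axis, in the wheel's middle plane
- bleed (a joint): Travel of the bleed button in m: 0 = up, 0.006 = fully down. It springs back; fully down takes 6 N
- bleed_top (a point): Centre of the top face of the round bleed button, 26 mm in diameter, pressed straight down
- orange_cap: Loose hollow plastic cap, 42 mm diameter, 36 mm high, standing beside the valve; origin at the centre of its underside. Bystander
- steel_dome_2: Loose polished dome with a slot, 58 mm diameter, 45 mm high, beside the valve; origin at the centre of its underside. Bystander
- wedge_b: Loose plain wedge block 42 x 64 x 22 mm beside the valve; origin at the centre of its underside. Bystander
- boot_buckle_2: Loose boot buckle 50 x 39 x 11 mm, lying flat beside the valve; origin at the centre of its underside. Bystander
- bench_clamp: Fixed bar clamp to the robot's right of the valve, 363 x 211 mm; its tall chrome crank stands 270 mm high at x = 98 to 165, y = -18 to +45 mm from its origin (bench level, world axes): pass over or round it with the arm

How it is judged:
By the outcome, as a careful person would: the job done as asked, in the order asked, and still so for the second after the job is handed in, with the robot touching nothing.
It also fails if it takes over 58 s, if anything falls off the work surface, if the arm or the gripper's body presses on something with over 40 N, if the wrist force passes 120 N, or if a joint passes its speed limit or range.

## Working session

There is one attempt and no reset: what is moved stays moved. The work goes in short steps, Python scripts to look and compute and a tool call to move; the robot and the scene stay as the last step left them, time stands still between calls to the robot, and variables do not carry over. Pictures are saved under pics/ and viewed, at most 10 in all, crops included, and the job is handed in when it is done.

Besides the shell and the picture viewer there is one more tool, called after "Call:" as name(argument=value, ...), one argument or row to a line, values as JSON. step_arm: Moves the arm, as the interface text tells. Its arguments: {"type":"object","properties":{"xyz":{"type":"array","items":{"type":"array","items":{"type":"number"}}},"angular":{"type":"array","items":{"type":"array","items":{"type":"number"}}},"gripper":{"type":"array","items":{"type":"number"}}},"required":["xyz","angular","gripper"]}

```bash
mkdir -p pics; python3 - <<'E'
from station import *
import cv2,numpy as np,pickle
s=state();print({k:np.round(v,3).tolist() for k,v in s.items()})
fs={n:grab_frame(n) for n in("scene","side")}
pickle.dump(fs,open('f.pkl','wb'))
for n,f in fs.items():
    print(n,f['K'].tolist(),f['k1'],(-f['R'].T@f['t']).round(3),f['R'].round(2).tolist())
    cv2.imwrite(f'pics/{n}0.png',cv2.resize(f['img'][:,:,::-1],(800,600)))
E
```

```text
{'clock': 0.0, 'qpos': [1.155, 0.246, 1.559, 0.0, 1.339, -0.174], 'joint_vel': [0.002, 0.001, -0.001, -0.001, -0.001, 0.001], 'tau': [-0.001, -41.582, -31.461, 0.068, 0.033, -0.0], 'position': [0.155, 0.631, 0.204], 'eef_rot': [-0.0, 0.121, 0.993, -0.001], 'force': [0.355, -0.757, -1.098], 'ft_torque': [0.003, -0.001, 0.008], 'finger_force': 0.0, 'finger_gap': 1.001}
scene [[387.20849836435394, 0.0, 260.07966880533786], [0.0, 387.20849836435394, 192.2232331181331], [0.0, 0.0, 1.0]] -0.1328106330735006 [ 0.222 -0.492  0.602] [[0.9, -0.44, 0.01], [-0.24, -0.53, -0.81], [0.36, 0.73, -0.58]]
side [[455.0484829731113, 0.0, 251.81644569782512], [0.0, 455.0484829731113, 193.2531031868559], [0.0, 0.0, 1.0]] -0.1076384224839526 [0.192 1.109 0.673] [[-0.94, -0.33, 0.02], [-0.18, 0.46, -0.87], [0.28, -0.82, -0.49]]
```

View pics/scene0.png

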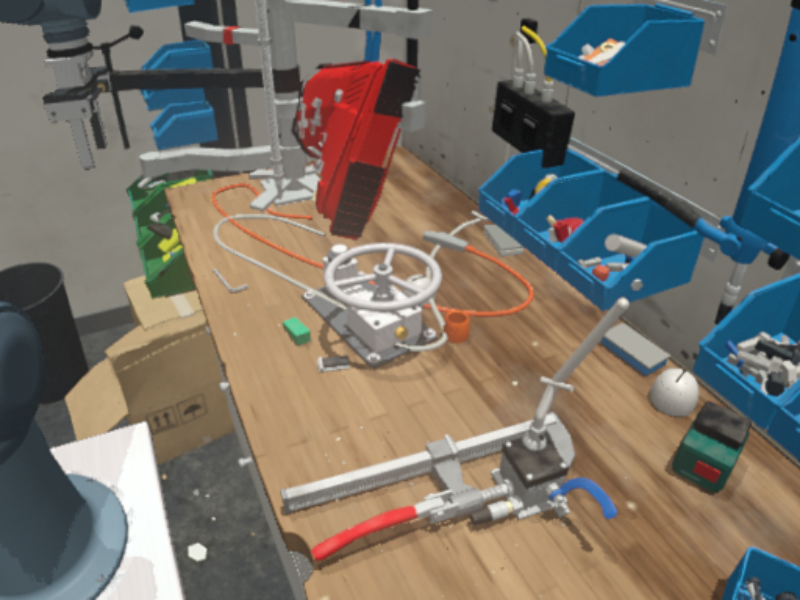

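View pics/side0.png

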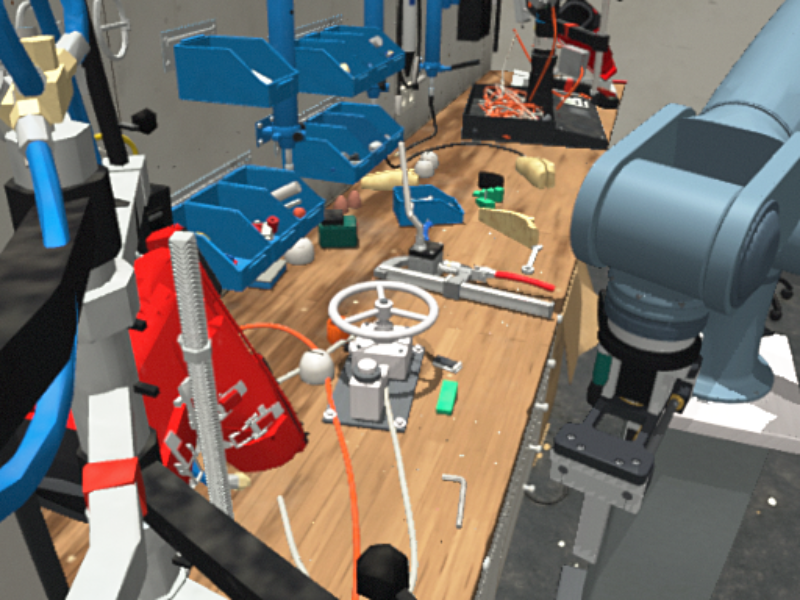

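Scene view: the wheel centre is near (382,276) and the turret and button near (340,250), scaled pixels. Side view: the wheel centre is near (383,310) and the button near (367,368). The clamp's crank is clear, to the right. I'll rectify the wheel plane to get the centre and spokes.

```bash
cat > h.py <<'E'
import numpy as np,cv2,pickle
def ray(f,u,v):
    k=f['k1'];D=np.array([k,0,0,0,0.])
    p=cv2.undistortPoints(np.array([[[u,v]]],float),f['K'],D)[0,0]
    return -f['R'].T@f['t'], f['R'].T@np.array([p[0],p[1],1])
def onz(f,u,v,z):
    c,d=ray(f,u,v); return c+d*(z-c[2])/d[2]
def proj(f,X):
    X=np.atleast_2d(X)
    return cv2.projectPoints(X.astype(float),cv2.Rodrigues(f['R'])[0],f['t'].astype(float),f['K'],np.array([f['k1'],0,0,0,0.]))[0][:,0]
def top(f,c,z,half=.15,n=400):
    g=np.linspace(-half,half,n);X,Y=np.meshgrid(g,g)  # col: y decreasing, row: x decreasing (robot's view)
    P=np.stack([c[0]-Y.ravel(),c[1]-X.ravel(),np.full(X.size,z)],1)
    m=proj(f,P).reshape(n,n,2).astype(np.float32)
    return cv2.remap(f['img'],m[...,0],m[...,1],cv2.INTER_LINEAR)
E
python3 - <<'E'
from h import *
fs=pickle.load(open('f.pkl','rb'));k=1/1.5625
def circ(f,pts):
    P=np.array([onz(f,u*k,v*k,.11)[:2] for u,v in pts])
    A=np.c_[2*P,np.ones(len(P))];s=np.linalg.lstsq(A,(P**2).sum(1),rcond=None)[0]
    return s[:2],np.sqrt(s[2]+s[0]**2+s[1]**2)
a=circ(fs['scene'],[(324,277),(441,277),(380,245),(383,312)]);b=circ(fs['side'],[(329,310),(438,311),(385,281),(384,340)])
print(a,b)
c=(a[0]+b[0])/2
bt=[onz(fs['scene'],340*k,249*k,.08),onz(fs['side'],367*k,366*k,.08)];print(bt)
im=np.hstack([top(fs['scene'],c,.11),top(fs['side'],c,.11)])
cv2.imwrite('pics/top.png',im[:,:,::-1])
E
```

```text
(array([0.52160972, 0.19589008]), np.float64(0.08823370355286954)) (array([0.52194137, 0.19440961]), np.float64(0.0893607657690495))
[array([0.50816306, 0.34275221, 0.08      ]), array([0.50418125, 0.3121722 , 0.08      ])]
```

View pics/top.png

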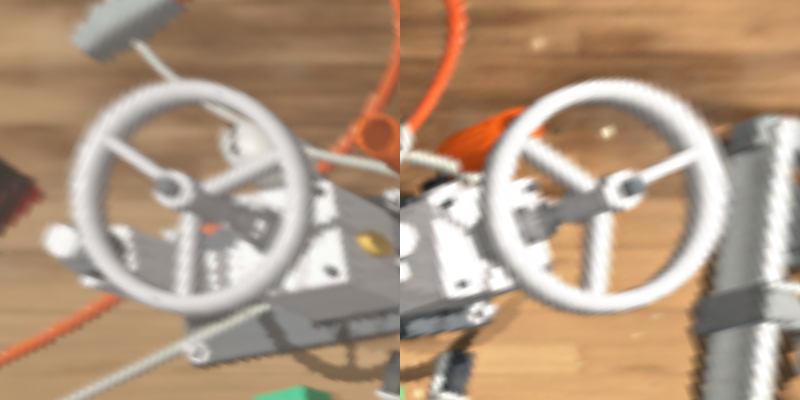

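The rectified views put the wheel centre at about (0.522, 0.197), with spokes at about 57, 177 and 297°. So the joint starts near 0.87 rad if zero lies along the valve's x axis. The window at about 117° is free for the fingertips. I'll move half way there, squaring the tool and shutting the fingers on the way.

Call:
step_arm(
  xyz=[
    [-0.04,-0.028,0],
    [-0.08,-0.056,0],
    [-0.12,-0.084,0],
    [-0.16,-0.112,0],
    [-0.2,-0.14,0],
  ],
  angular=[
    [0,0,-4],
    [0,0,-8],
    [0,0,-12],
    [0,0,-13.9],
    [0,0,-13.9],
  ],
  gripper=[-1,-1,-1,-1,-1],
)

```text
clock: 0.6
position: [0.3169, 0.4455, 0.205]
eef_rot: [-0.0, -0.001, 1.0, -0.0]
force: [0.9, 0.9, 0.7]
finger_gap: 0.609
finger_force: 0.0
```

```bash
python3 - <<'E'
from h import *
from station import *
fs=pickle.load(open('f.pkl','rb'));k=1/1.5625
def tri(a,b):
    (c1,d1),(c2,d2)=ray(fs['scene'],a[0]*k,a[1]*k),ray(fs['side'],b[0]*k,b[1]*k)
    s=np.linalg.lstsq(np.c_[d1,-d2],c2-c1,rcond=None)[0];p,q=c1+d1*s[0],c2+d2*s[1]
    return ((p+q)/2).round(3),np.linalg.norm(p-q).round(3)
print('crank',tri((622,303),(402,145)),'button',tri((340,249),(367,366)),'hub',tri((383,266),(383,290)))
for p in [(345,232),(270,200),(320,215)]: print(onz(fs['scene'],p[0]*k,p[1]*k,0).round(3))
s=state();print(s['position'],s['eef_rot'],s['clock'],s['force'],s['finger_gap'])
E
```

```text
crank (array([ 0.618, -0.162,  0.264]), np.float64(0.003)) button (array([0.501, 0.325, 0.09 ]), np.float64(0.003)) hub (array([0.522, 0.186, 0.136]), np.float64(0.009))
[0.585 0.53  0.   ]
[0.485 0.739 0.   ]
[0.563 0.622 0.   ]
[0.31693802 0.44552864 0.20504972] [-1.88134608e-04 -9.24266315e-04  9.99999533e-01 -2.12579935e-04] 0.6 [0.94388609 0.91517392 0.72725267] 0.6085080526998818
```

Call:
step_arm(
  xyz=[
    [-0.03,-0.034,0],
    [-0.06,-0.068,0],
    [-0.092,-0.104,0],
    [-0.125,-0.14,0],
    [-0.155,-0.175,0],
  ],
  angular=[
    [0,0,0],
    [0,0,0],
    [0,0,0],
    [0,0,0],
    [0,0,0],
  ],
  gripper=[-1,-1,-1,-1,-1],
)

```text
clock: 1.1
position: [0.4724, 0.2706, 0.2052]
eef_rot: [-0.0, -0.0, 1.0, -0.0]
force: [0.6, 0.6, 0.8]
finger_gap: 0.187
finger_force: 0.0
```

Call:
step_arm(
  xyz=[
    [-0.029,-0.033,0],
    [-0.029,-0.033,0],
  ],
  angular=[
    [0,0,0],
    [0,0,0],
  ],
  gripper=[-1,-1],
)

```text
clock: 1.3
position: [0.5029, 0.2358, 0.2051]
eef_rot: [0.0, 0.003, 1.0, -0.0]
force: [-0.3, 0.1, -0.1]
finger_gap: 0.025
finger_force: 0.0
```

```bash
python3 - <<'E'
from h import *
from station import *
s=state();print(s['position'],s['finger_gap'],s['clock'],s['force'])
f=grab_frame('wrist');pickle.dump(f,open('w.pkl','wb'))
print((-f['R'].T@f['t']).round(3))
im=np.hstack([cv2.resize(f['img'],(400,300)),top(f,(.522,.197),.11,.15,300)])
cv2.imwrite('pics/w1.png',im[:,:,::-1])
E
```

```text
[0.50292633 0.23583745 0.20511562] 0.025251417321392692 1.3 [-0.32678956  0.10927254 -0.12705821]
[0.422 0.238 0.385]
```

View pics/w1.png

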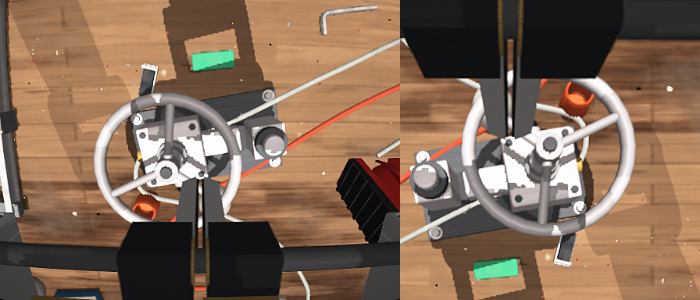

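The wrist view, rectified, confirms the wheel centre at (0.521, 0.197) and spokes at about 55, 175 and 295°. The shut fingertips are over the 115° window. Going in.

Call:
step_arm(
  xyz=[
    [0,0.002,0.03],
    [0,0.002,0.06],
    [0,0.002,0.09],
    [0,0.002,0.113],
    [0,0.002,0.113],
  ],
  angular=[
    [0,0,0],
    [0,0,0],
    [0,0,0],
    [0,0,0],
    [0,0,0],
  ],
  gripper=[-1,-1,-1,-1,-1],
)

```text
clock: 1.85
position: [0.4965, 0.2418, 0.0886]
eef_rot: [-0.004, -0.001, 1.0, -0.001]
force: [-0.8, -0.0, -0.7]
finger_gap: 0.004
finger_force: 0.0
```

```bash
cat > circ.py <<'E'
import sys,numpy as np
from station import state
# offsets in tool axes (-dx,dy) from finger angle a0 on circle, steps
C=np.array([.521,.197]);r=.046
def pt(a): a=np.radians(a);return C+r*np.array([np.cos(a),np.sin(a)])
s=state();p=s['position'];d=p[:2]-C
print('pos',p.round(4),'ang',np.degrees(np.arctan2(d[1],d[0])).round(1),'r',np.linalg.norm(d).round(4),'t',s['clock'],'F',s['force'].round(1))
E
python3 - <<'E'
from circ import *
for a0,st in((115,12),(175,12),(235,12),(295,12),(355,12),(55,12)):
    print(a0,[[round(-x,4),round(y,4)] for x,y in (pt(a0+st*i)-pt(a0) for i in range(1,6))])
E
```

```text
pos [0.4965 0.2418 0.0886] ang 118.7 r 0.0511 t 1.85 F [-0.8 -0.  -0.7]
115 [[np.float64(0.0082), np.float64(-0.005)], [np.float64(0.0153), np.float64(-0.0115)], [np.float64(0.0208), np.float64(-0.0194)], [np.float64(0.0245), np.float64(-0.0282)], [np.float64(0.0264), np.float64(-0.0377)]]
175 [[np.float64(-0.0002), np.float64(-0.0096)], [np.float64(-0.0023), np.float64(-0.019)], [np.float64(-0.0064), np.float64(-0.0277)], [np.float64(-0.0122), np.float64(-0.0354)], [np.float64(-0.0194), np.float64(-0.0417)]]
235 [[np.float64(-0.0084), np.float64(-0.0047)], [np.float64(-0.0176), np.float64(-0.0075)], [np.float64(-0.0272), np.float64(-0.0083)], [np.float64(-0.0367), np.float64(-0.0071)], [np.float64(-0.0458), np.float64(-0.004)]]
295 [[np.float64(-0.0082), np.float64(0.005)], [np.float64(-0.0153), np.float64(0.0115)], [np.float64(-0.0208), np.float64(0.0194)], [np.float64(-0.0245), np.float64(0.0282)], [np.float64(-0.0264), np.float64(0.0377)]]
355 [[np.float64(0.0002), np.float64(0.0096)], [np.float64(0.0023), np.float64(0.019)], [np.float64(0.0064), np.float64(0.0277)], [np.float64(0.0122), np.float64(0.0354)], [np.float64(0.0194), np.float64(0.0417)]]
55 [[np.float64(0.0084), np.float64(0.0047)], [np.float64(0.0176), np.float64(0.0075)], [np.float64(0.0272), np.float64(0.0083)], [np.float64(0.0367), np.float64(0.0071)], [np.float64(0.0458), np.float64(0.004)]]
```

Call:
step_arm(
  xyz=[
    [0.006,-0.007,0],
    [0.013,-0.014,0],
    [0.019,-0.022,0],
    [0.0225,-0.0305,0],
    [0.0244,-0.04,0],
  ],
  angular=[
    [0,0,0],
    [0,0,0],
    [0,0,0],
    [0,0,0],
    [0,0,0],
  ],
  gripper=[-1,-1,-1,-1,-1],
)

```text
clock: 2.35
position: [0.4777, 0.2024, 0.0943]
eef_rot: [0.003, -0.0, 1.0, 0.002]
force: [3.5, 7.3, -1.1]
finger_gap: 0.006
finger_force: 3.1
```

```bash
python3 circ.py
```

```text
pos [0.4777 0.2024 0.0943] ang 172.8 r 0.0437 t 2.35 F [ 3.5  7.3 -1.1]
```

Call:
step_arm(
  xyz=[
    [0,-0.0096,0.003],
    [-0.0023,-0.019,0.006],
    [-0.0064,-0.0277,0.006],
    [-0.0122,-0.0354,0.006],
    [-0.0194,-0.0417,0.006],
  ],
  angular=[
    [0,0,0],
    [0,0,0],
    [0,0,0],
    [0,0,0],
    [0,0,0],
  ],
  gripper=[-1,-1,-1,-1,-1],
)

```text
clock: 2.85
position: [0.4946, 0.16, 0.0871]
eef_rot: [-0.001, 0.0, 1.0, 0.001]
force: [-3.7, 4.7, -0.0]
finger_gap: 0.003
finger_force: 2.1
```

```bash
python3 circ.py
```

```text
pos [0.4946 0.16   0.0871] ang -125.5 r 0.0454 t 2.85 F [-3.7  4.7 -0. ]
```

Call:
step_arm(
  xyz=[
    [-0.0084,-0.0047,0],
    [-0.0176,-0.0075,0],
    [-0.0272,-0.0083,0],
    [-0.0367,-0.0071,0],
    [-0.0458,-0.004,0],
  ],
  angular=[
    [0,0,0],
    [0,0,0],
    [0,0,0],
    [0,0,0],
    [0,0,0],
  ],
  gripper=[-1,-1,-1,-1,-1],
)

```text
clock: 3.35
position: [0.5383, 0.1551, 0.0858]
eef_rot: [-0.004, -0.0, 1.0, -0.0]
force: [-8.1, -0.9, 0.7]
finger_gap: 0.006
finger_force: 2.9
```

Call:
step_arm(
  xyz=[
    [-0.0082,0.005,0],
    [-0.0153,0.0115,0],
    [-0.0208,0.0194,0],
    [-0.0245,0.0282,0],
    [-0.0264,0.0377,0],
  ],
  angular=[
    [0,0,0],
    [0,0,0],
    [0,0,0],
    [0,0,0],
    [0,0,0],
  ],
  gripper=[-1,-1,-1,-1,-1],
)

```text
clock: 3.85
position: [0.566, 0.191, 0.0861]
eef_rot: [-0.002, -0.001, 1.0, -0.002]
force: [-3.1, -7.6, -0.9]
finger_gap: 0.008
finger_force: 3.1
```

```bash
python3 circ.py
```

```text
pos [0.566  0.191  0.0861] ang -7.6 r 0.0454 t 3.85 F [-3.1 -7.6 -0.9]
```

Call:
step_arm(
  xyz=[
    [0,0.0096,0],
    [0.0023,0.019,0],
    [0.0064,0.0277,0],
    [0.0122,0.0354,0],
    [0.0194,0.0417,0],
  ],
  angular=[
    [0,0,0],
    [0,0,0],
    [0,0,0],
    [0,0,0],
    [0,0,0],
  ],
  gripper=[-1,-1,-1,-1,-1],
)

```text
clock: 4.35
position: [0.5493, 0.2334, 0.0875]
eef_rot: [0.002, -0.0, 1.0, -0.001]
force: [3.3, -4.6, 0.4]
finger_gap: 0.003
finger_force: 2.1
```

Call:
step_arm(
  xyz=[
    [0.0084,0.0047,0],
    [0.0176,0.0075,0],
    [0.0272,0.0083,0],
    [0.0367,0.0071,0],
    [0.0458,0.004,0],
  ],
  angular=[
    [0,0,0],
    [0,0,0],
    [0,0,0],
    [0,0,0],
    [0,0,0],
  ],
  gripper=[-1,-1,-1,-1,-1],
)

```text
clock: 4.85
position: [0.5057, 0.2386, 0.0888]
eef_rot: [0.005, -0.0, 1.0, 0.001]
force: [8.9, 0.7, -0.3]
finger_gap: 0.009
finger_force: 3.0
```

```bash
python3 circ.py; python3 - <<'E'
from circ import *
for a0,st in((115,5),(140,5),(165,5),(190,5),(215,5),(240,5),(265,5),(290,5),(315,5)):
    print(a0,[[round(float(-x),4),round(float(y),4)] for x,y in (pt(a0+st*i)-pt(a0) for i in range(1,6))])
E
```

```text
pos [0.5057 0.2386 0.0888] ang 110.2 r 0.0443 t 4.85 F [ 8.9  0.7 -0.3]
pos [0.5057 0.2386 0.0888] ang 110.2 r 0.0443 t 4.85 F [ 8.9  0.7 -0.3]
115 [[0.0036, -0.0019], [0.0069, -0.004], [0.0101, -0.0065], [0.0131, -0.0092], [0.0158, -0.0121]]
140 [[0.0024, -0.0032], [0.0046, -0.0066], [0.0065, -0.0101], [0.008, -0.0138], [0.0092, -0.0177]]
165 [[0.0009, -0.0039], [0.0014, -0.0079], [0.0016, -0.0119], [0.0014, -0.0159], [0.0009, -0.0199]]
190 [[-0.0009, -0.0039], [-0.0021, -0.0077], [-0.0036, -0.0115], [-0.0055, -0.015], [-0.0076, -0.0184]]
215 [[-0.0024, -0.0032], [-0.0052, -0.0061], [-0.0081, -0.0089], [-0.0113, -0.0113], [-0.0147, -0.0135]]
240 [[-0.0036, -0.0019], [-0.0073, -0.0034], [-0.0111, -0.0046], [-0.015, -0.0055], [-0.019, -0.006]]
265 [[-0.004, -0.0002], [-0.008, 0.0], [-0.012, 0.0005], [-0.0159, 0.0014], [-0.0197, 0.0026]]
290 [[-0.0037, 0.0015], [-0.0073, 0.0034], [-0.0107, 0.0055], [-0.0138, 0.008], [-0.0168, 0.0107]]
315 [[-0.0027, 0.003], [-0.0052, 0.0061], [-0.0073, 0.0095], [-0.0092, 0.0131], [-0.0107, 0.0168]]
```

Call:
step_arm(
  xyz=[
    [0.0036,-0.0019,0],
    [0.0069,-0.004,0],
    [0.0101,-0.0065,0],
    [0.0131,-0.0092,0],
    [0.0158,-0.0121,0],
  ],
  angular=[
    [0,0,0],
    [0,0,0],
    [0,0,0],
    [0,0,0],
    [0,0,0],
  ],
  gripper=[-1,-1,-1,-1,-1],
)

```text
clock: 5.35
position: [0.4891, 0.2272, 0.0887]
eef_rot: [0.003, -0.0, 1.0, 0.001]
force: [4.5, 3.3, 0.7]
finger_gap: 0.004
finger_force: 2.1
```

Call:
step_arm(
  xyz=[
    [0.0024,-0.0032,0],
    [0.0046,-0.0066,0],
    [0.0065,-0.0101,0],
    [0.008,-0.0138,0],
    [0.0092,-0.0177,0],
  ],
  angular=[
    [0,0,0],
    [0,0,0],
    [0,0,0],
    [0,0,0],
    [0,0,0],
  ],
  gripper=[-1,-1,-1,-1,-1],
)

```text
clock: 5.85
position: [0.4795, 0.2101, 0.0884]
eef_rot: [0.003, -0.0, 1.0, 0.002]
force: [3.9, 5.9, 0.5]
finger_gap: 0.002
finger_force: 2.9
```

```bash
python3 circ.py
```

```text
pos [0.4795 0.2101 0.0884] ang 162.4 r 0.0435 t 5.85 F [3.9 5.9 0.5]
```

Call:
step_arm(
  xyz=[
    [0.0009,-0.0039,0],
    [0.0014,-0.0079,0],
    [0.0016,-0.0119,0],
    [0.0014,-0.0159,0],
    [0.0009,-0.0199,0],
  ],
  angular=[
    [0,0,0],
    [0,0,0],
    [0,0,0],
    [0,0,0],
    [0,0,0],
  ],
  gripper=[-1,-1,-1,-1,-1],
)

```text
clock: 6.35
position: [0.4772, 0.1903, 0.0878]
eef_rot: [0.001, -0.0, 1.0, 0.002]
force: [1.0, 5.4, 1.0]
finger_gap: 0.003
finger_force: 2.4
```

```bash
python3 circ.py; python3 - <<'E'
from circ import *
for a0 in range(190,400,15):
    print(a0,[[round(float(-x),4),round(float(y),4)] for x,y in (pt(a0+3*i)-pt(a0) for i in range(1,6))])
E
```

```text
pos [0.4772 0.1903 0.0878] ang -171.3 r 0.0443 t 6.35 F [1.  5.4 1. ]
pos [0.4772 0.1903 0.0878] ang -171.3 r 0.0443 t 6.35 F [1.  5.4 1. ]
190 [[-0.0005, -0.0024], [-0.0011, -0.0047], [-0.0018, -0.007], [-0.0027, -0.0092], [-0.0036, -0.0115]]
205 [[-0.0011, -0.0022], [-0.0023, -0.0043], [-0.0036, -0.0063], [-0.005, -0.0082], [-0.0065, -0.0101]]
220 [[-0.0016, -0.0018], [-0.0033, -0.0035], [-0.0051, -0.0051], [-0.0069, -0.0067], [-0.0089, -0.0081]]
235 [[-0.002, -0.0013], [-0.0041, -0.0026], [-0.0062, -0.0037], [-0.0084, -0.0047], [-0.0107, -0.0055]]
250 [[-0.0023, -0.0008], [-0.0046, -0.0014], [-0.007, -0.0019], [-0.0093, -0.0023], [-0.0117, -0.0026]]
265 [[-0.0024, -0.0001], [-0.0048, -0.0002], [-0.0072, -0.0001], [-0.0096, 0.0002], [-0.012, 0.0005]]
280 [[-0.0024, 0.0005], [-0.0047, 0.0011], [-0.007, 0.0018], [-0.0092, 0.0027], [-0.0115, 0.0036]]
295 [[-0.0022, 0.0011], [-0.0043, 0.0023], [-0.0063, 0.0036], [-0.0082, 0.005], [-0.0101, 0.0065]]
310 [[-0.0018, 0.0016], [-0.0035, 0.0033], [-0.0051, 0.0051], [-0.0067, 0.0069], [-0.0081, 0.0089]]
325 [[-0.0013, 0.002], [-0.0026, 0.0041], [-0.0037, 0.0062], [-0.0047, 0.0084], [-0.0055, 0.0107]]
340 [[-0.0008, 0.0023], [-0.0014, 0.0046], [-0.0019, 0.007], [-0.0023, 0.0093], [-0.0026, 0.0117]]
355 [[-0.0001, 0.0024], [-0.0002, 0.0048], [-0.0001, 0.0072], [0.0002, 0.0096], [0.0005, 0.012]]
370 [[0.0005, 0.0024], [0.0011, 0.0047], [0.0018, 0.007], [0.0027, 0.0092], [0.0036, 0.0115]]
385 [[0.0011, 0.0022], [0.0023, 0.0043], [0.0036, 0.0063], [0.005, 0.0082], [0.0065, 0.0101]]
```

Call:
step_arm(
  xyz=[
    [-0.0005,-0.0026,0],
    [-0.0012,-0.0052,0],
    [-0.0021,-0.0077,0],
  ],
  angular=[
    [0,0,0],
    [0,0,0],
    [0,0,0],
  ],
  gripper=[-1,-1,-1],
)

```text
clock: 6.65
position: [0.4787, 0.1824, 0.0874]
eef_rot: [0.0, -0.0, 1.0, 0.001]
force: [-0.8, 4.9, 0.4]
finger_gap: 0.003
finger_force: 2.2
```

Call:
step_arm(
  xyz=[
    [-0.001,-0.0025,0],
    [-0.0022,-0.005,0],
    [-0.0034,-0.0073,0],
  ],
  angular=[
    [0,0,0],
    [0,0,0],
    [0,0,0],
  ],
  gripper=[-1,-1,-1],
)

```text
clock: 6.95
position: [0.4817, 0.175, 0.0871]
eef_rot: [-0.0, -0.0, 1.0, 0.001]
force: [-2.2, 5.6, 0.6]
finger_gap: 0.004
finger_force: 2.0
```

a=210, mid 215.

Call:
step_arm(
  xyz=[
    [-0.0014,-0.0023,0],
    [-0.003,-0.0045,0],
    [-0.0046,-0.0066,0],
  ],
  angular=[
    [0,0,0],
    [0,0,0],
    [0,0,0],
  ],
  gripper=[-1,-1,-1],
)

```text
clock: 7.25
position: [0.486, 0.1683, 0.0869]
eef_rot: [-0.001, -0.0, 1.0, 0.001]
force: [-1.0, 4.4, 1.2]
finger_gap: 0.006
finger_force: 1.9
```

Call:
step_arm(
  xyz=[
    [-0.0018,-0.002,0],
    [-0.0037,-0.0039,0],
    [-0.0057,-0.0057,0],
  ],
  angular=[
    [0,0,0],
    [0,0,0],
    [0,0,0],
  ],
  gripper=[-1,-1,-1],
)

```text
clock: 7.55
position: [0.4922, 0.162, 0.0865]
eef_rot: [-0.0, -0.0, 1.0, 0.0]
force: [-3.3, 3.0, 1.8]
finger_gap: 0.007
finger_force: 1.8
```

Call:
step_arm(
  xyz=[
    [-0.0021,-0.0016,0],
    [-0.0043,-0.0032,0],
    [-0.0066,-0.0046,0],
  ],
  angular=[
    [0,0,0],
    [0,0,0],
    [0,0,0],
  ],
  gripper=[-1,-1,-1],
)

```text
clock: 7.85
position: [0.4989, 0.1573, 0.0863]
eef_rot: [-0.0, -0.0, 1.0, -0.0]
force: [-2.7, 3.2, 0.8]
finger_gap: 0.008
finger_force: 1.7
```

a=240, mid 245.

Call:
step_arm(
  xyz=[
    [-0.0024,-0.0013,0],
    [-0.0048,-0.0024,0],
    [-0.0073,-0.0034,0],
  ],
  angular=[
    [0,0,0],
    [0,0,0],
    [0,0,0],
  ],
  gripper=[-1,-1,-1],
)

```text
clock: 8.15
position: [0.5062, 0.154, 0.0862]
eef_rot: [-0.0, -0.0, 1.0, -0.0]
force: [-2.5, 3.4, -0.5]
finger_gap: 0.004
finger_force: 1.7
```

Call:
step_arm(
  xyz=[
    [-0.0026,-0.0009,0],
    [-0.0051,-0.0016,0],
    [-0.0077,-0.0021,0],
  ],
  angular=[
    [0,0,0],
    [0,0,0],
    [0,0,0],
  ],
  gripper=[-1,-1,-1],
)

```text
clock: 8.45
position: [0.5131, 0.1521, 0.086]
eef_rot: [-0.002, -0.001, 1.0, -0.0]
force: [-5.7, 4.1, 0.6]
finger_gap: 0.006
finger_force: 2.7
```

Call:
step_arm(
  xyz=[
    [-0.0027,-0.0004,0],
    [-0.0053,-0.0006,0],
    [-0.008,-0.0007,0],
  ],
  angular=[
    [0,0,0],
    [0,0,0],
    [0,0,0],
  ],
  gripper=[-1,-1,-1],
)

```text
clock: 8.75
position: [0.5207, 0.1511, 0.0857]
eef_rot: [-0.002, -0.001, 1.0, -0.0]
force: [-6.2, 1.6, 0.6]
finger_gap: 0.005
finger_force: 2.6
```

Still friction only. a=270, mid 275.

Call:
step_arm(
  xyz=[
    [-0.0027,0.0001,0],
    [-0.0053,0.0004,0],
    [-0.008,0.0007,0],
  ],
  angular=[
    [0,0,0],
    [0,0,0],
    [0,0,0],
  ],
  gripper=[-1,-1,-1],
)

```text
clock: 9.05
position: [0.5287, 0.1515, 0.0856]
eef_rot: [-0.002, -0.001, 1.0, -0.001]
force: [-6.8, 0.1, -0.3]
finger_gap: 0.002
finger_force: 2.5
```

Call:
step_arm(
  xyz=[
    [-0.0026,0.0005,0],
    [-0.0052,0.0012,0],
    [-0.0077,0.0021,0],
  ],
  angular=[
    [0,0,0],
    [0,0,0],
    [0,0,0],
  ],
  gripper=[-1,-1,-1],
)

```text
clock: 9.35
position: [0.5364, 0.1533, 0.0855]
eef_rot: [-0.002, -0.001, 1.0, -0.001]
force: [-5.3, -0.1, 1.1]
finger_gap: 0.004
finger_force: 2.3
```

a=290, mid 295.

Call:
step_arm(
  xyz=[
    [-0.0025,0.001,0],
    [-0.0049,0.0021,0],
    [-0.0073,0.0034,0],
  ],
  angular=[
    [0,0,0],
    [0,0,0],
    [0,0,0],
  ],
  gripper=[-1,-1,-1],
)

```text
clock: 9.65
position: [0.5381, 0.1541, 0.085]
eef_rot: [-0.01, -0.002, 1.0, -0.005]
force: [-31.9, -14.1, 21.3]
finger_gap: 0.004
finger_force: 17.0
```

The stop is felt: 35 N, with the wheel stopped dead at finger angle 292°. I'll back the finger off and record the wheel angle.

Call:
step_arm(
  xyz=[
    [0.008,-0.0035,0],
    [0.015,-0.0055,0],
    [0.023,-0.006,0],
    [0.023,-0.006,0],
  ],
  angular=[
    [0,0,0],
    [0,0,0],
    [0,0,0],
    [0,0,0],
  ],
  gripper=[-1,-1,-1,-1],
)

```text
clock: 10.05
position: [0.5218, 0.1514, 0.0867]
eef_rot: [0.0, -0.0, 1.0, -0.0]
force: [-0.6, 0.3, -0.8]
finger_gap: 0.004
finger_force: 0.0
```

```bash
python3 circ.py; cat > look.py <<'E'
from h import *
from station import *
import sys
fs=[grab_frame(n) for n in('scene','side','wrist')]
im=np.hstack([top(fs[0],(.522,.202),.11,.1,260),top(fs[1],(.522,.195),.11,.1,260),top(fs[2],(.521,.197),.11,.1,260)])
cv2.imwrite(f'pics/{sys.argv[1]}.png',im[:,:,::-1])
E
python3 look.py stop
```

```text
pos [0.5218 0.1514 0.0867] ang -89.0 r 0.0456 t 10.05 F [-0.6  0.3 -0.8]
```

View pics/stop.png

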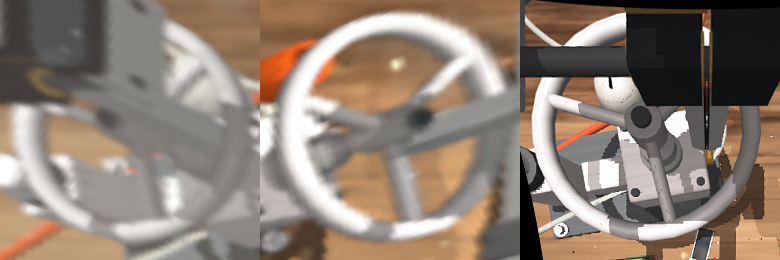

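At the stop the spokes stand at 75, 195 and 315°, so the wheel is about 1.53 turns open. The quarter turn back should leave them at 345, 105 and 225°. The spoke now at 195° has to go to 105°, which puts the finger at about 125.5°.

```bash
python3 - <<'E'
from circ import *
for a0,st in((270,-12),(210,-10),(160,-7)):
    print(a0,[[round(float(-x),4),round(float(y),4)] for x,y in (pt(a0+st*i)-pt(a0) for i in range(1,6))])
E
```

```text
pos [0.5226 0.1516 0.0868] ang -88.0 r 0.0454 t 10.2 F [-0.1 -0.7 -0.2]
270 [[0.0096, 0.001], [0.0187, 0.004], [0.027, 0.0088], [0.0342, 0.0152], [0.0398, 0.023]]
210 [[0.0034, 0.0073], [0.0055, 0.015], [0.0062, 0.023], [0.0055, 0.031], [0.0034, 0.0387]]
160 [[-0.0022, 0.0052], [-0.0051, 0.01], [-0.0085, 0.0144], [-0.0124, 0.0185], [-0.0168, 0.0219]]
```

Call:
step_arm(
  xyz=[
    [0.0096,0.001,0],
    [0.0187,0.004,0],
    [0.027,0.0088,0],
    [0.0342,0.0152,0],
    [0.0398,0.023,0],
  ],
  angular=[
    [0,0,0],
    [0,0,0],
    [0,0,0],
    [0,0,0],
    [0,0,0],
  ],
  gripper=[-1,-1,-1,-1,-1],
)

```text
clock: 10.7
position: [0.4825, 0.1745, 0.0867]
eef_rot: [0.001, -0.001, 1.0, -0.001]
force: [4.5, -4.5, -1.7]
finger_gap: 0.007
finger_force: 2.3
```

Call:
step_arm(
  xyz=[
    [0.0034,0.0073,0],
    [0.0055,0.015,0],
    [0.0062,0.023,0],
    [0.0055,0.031,0],
    [0.0034,0.0387,0],
  ],
  angular=[
    [0,0,0],
    [0,0,0],
    [0,0,0],
    [0,0,0],
    [0,0,0],
  ],
  gripper=[-1,-1,-1,-1,-1],
)

```text
clock: 11.2
position: [0.4784, 0.2126, 0.0864]
eef_rot: [-0.0, -0.001, 1.0, -0.002]
force: [0.3, -6.1, 0.4]
finger_gap: 0.005
finger_force: 2.3
```

Call:
step_arm(
  xyz=[
    [-0.0022,0.0052,0],
    [-0.0051,0.01,0],
    [-0.0085,0.0144,0],
    [-0.0124,0.0185,0],
    [-0.0124,0.0185,0],
  ],
  angular=[
    [0,0,0],
    [0,0,0],
    [0,0,0],
    [0,0,0],
    [0,0,0],
  ],
  gripper=[-1,-1,-1,-1,-1],
)

```text
clock: 11.7
position: [0.4901, 0.2321, 0.0859]
eef_rot: [-0.001, -0.001, 1.0, -0.0]
force: [-1.7, -1.3, 0.6]
finger_gap: 0.005
finger_force: 0.9
```

```bash
python3 circ.py; python3 look.py back
```

```text
pos [0.4901 0.2321 0.0859] ang 131.4 r 0.0468 t 11.7 F [-1.7 -1.3  0.6]
```

View pics/back.png

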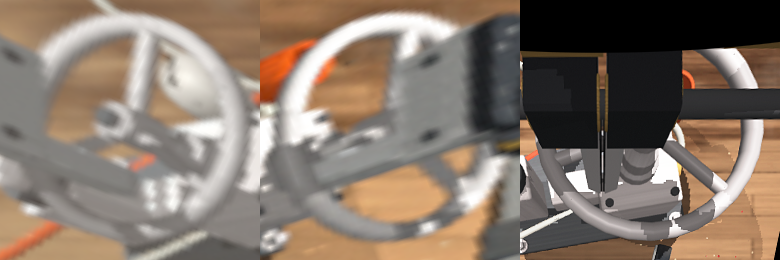

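The views put the spokes at about 348 and 228°. That needs roughly 3 to 4° more, then up and out.

Call:
step_arm(
  xyz=[
    [-0.0013,0.0011,0],
    [-0.0026,0.0022,0],
    [-0.0026,0.0022,0],
    [-0.0026,0.0022,0],
  ],
  angular=[
    [0,0,0],
    [0,0,0],
    [0,0,0],
    [0,0,0],
  ],
  gripper=[-1,-1,-1,-1],
)

```text
clock: 12.25
position: [0.4934, 0.2338, 0.0861]
eef_rot: [-0.0, -0.0, 1.0, -0.0]
force: [-2.7, -2.7, -2.5]
finger_gap: 0.003
finger_force: 1.6
```

Call:
step_arm(
  xyz=[
    [0.003,-0.003,0],
    [0.005,-0.005,-0.02],
    [0.005,-0.005,-0.06],
    [0.005,-0.005,-0.11],
    [0.005,-0.005,-0.12],
  ],
  angular=[
    [0,0,0],
    [0,0,0],
    [0,0,0],
    [0,0,0],
    [0,0,0],
  ],
  gripper=[-1,-1,-1,-1,-1],
)

```text
clock: 12.75
position: [0.4931, 0.2301, 0.2144]
eef_rot: [0.007, -0.0, 1.0, 0.002]
force: [0.4, -0.0, 0.7]
finger_gap: 0.005
finger_force: 0.0
```

Call:
step_arm(
  xyz=[
    [0.01,0.03,0],
    [0.01,0.07,0],
    [0.0,0.09,0],
    [-0.01,0.093,0],
    [-0.01,0.093,0],
  ],
  angular=[
    [0,0,0],
    [0,0,0],
    [0,0,0],
    [0,0,0],
    [0,0,0],
  ],
  gripper=[-1,-1,-1,-1,-1],
)

```text
clock: 13.25
position: [0.4998, 0.322, 0.2065]
eef_rot: [0.001, -0.0, 1.0, 0.0]
force: [-0.5, -1.1, -0.2]
finger_gap: 0.004
finger_force: 0.0
```

```bash
python3 - <<'E'
from h import *
from station import *
s=state();print(s['position'],s['force'])
f={n:grab_frame(n) for n in('scene','side','wrist')};pickle.dump(f,open('b.pkl','wb'))
im=np.hstack([top(f['scene'],(.522,.202),.11,.1,260),top(f['wrist'],(.521,.197),.11,.1,260),top(f['wrist'],(.505,.325),.09,.05,260)])
cv2.imwrite('pics/btn.png',im[:,:,::-1])
E
```

```text
[0.49981754 0.32202329 0.20647438] [-0.52183155 -1.14868417 -0.23118704]
```

View pics/btn.png

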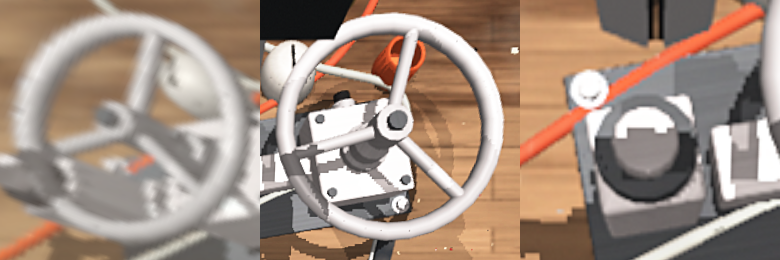

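The wheel now stands about 88° back from the stop. The button centre is at about (0.500, 0.326). Going down above it.

Call:
step_arm(
  xyz=[
    [0,0.004,0.03],
    [0,0.004,0.06],
    [0,0.004,0.09],
    [0,0.004,0.102],
    [0,0.004,0.102],
  ],
  angular=[
    [0,0,0],
    [0,0,0],
    [0,0,0],
    [0,0,0],
    [0,0,0],
  ],
  gripper=[-1,-1,-1,-1,-1],
)

```text
clock: 13.9
position: [0.4974, 0.3248, 0.1027]
eef_rot: [-0.002, 0.0, 1.0, -0.001]
force: [-0.3, 0.8, 1.2]
finger_gap: 0.003
finger_force: 0.0
```

Call:
step_arm(
  xyz=[
    [0,0,0.003],
    [0,0,0.006],
    [0,0,0.008],
    [0,0,0.008],
  ],
  angular=[
    [0,0,0],
    [0,0,0],
    [0,0,0],
    [0,0,0],
  ],
  gripper=[-1,-1,-1,-1],
)

```text
clock: 14.3
position: [0.499, 0.3261, 0.0969]
eef_rot: [0.0, -0.0, 1.0, 0.0]
force: [0.6, 0.7, -0.7]
finger_gap: 0.003
finger_force: 0.0
```

Call:
step_arm(
  xyz=[
    [0,0,0.002],
    [0,0,0.004],
    [0,0,0.006],
    [0,0,0.006],
  ],
  angular=[
    [0,0,0],
    [0,0,0],
    [0,0,0],
    [0,0,0],
  ],
  gripper=[-1,-1,-1,-1],
)

```text
clock: 14.7
position: [0.4991, 0.3261, 0.0909]
eef_rot: [0.0, -0.0, 1.0, 0.0]
force: [-0.9, 0.3, 3.8]
finger_gap: 0.007
finger_force: 2.0
```

Touching: the spring resists with 3.8 N. Continuing down.

Call:
step_arm(
  xyz=[
    [0,0,0.0015],
    [0,0,0.003],
    [0,0,0.004],
    [0,0,0.004],
  ],
  angular=[
    [0,0,0],
    [0,0,0],
    [0,0,0],
    [0,0,0],
  ],
  gripper=[-1,-1,-1,-1],
)

```text
clock: 15.1
position: [0.4991, 0.3262, 0.0882]
eef_rot: [0.0, -0.001, 1.0, 0.0]
force: [-3.8, -1.3, 11.2]
finger_gap: 0.007
finger_force: 5.9
```

Call:
step_arm(
  xyz=[
    [0,0,0.001],
    [0,0,0.002],
    [0,0,0.0025],
    [0,0,0.0025],
  ],
  angular=[
    [0,0,0],
    [0,0,0],
    [0,0,0],
    [0,0,0],
  ],
  gripper=[-1,-1,-1,-1],
)

```text
clock: 15.5
position: [0.4993, 0.3262, 0.0879]
eef_rot: [0.0, -0.001, 1.0, -0.0]
force: [-9.4, -5.3, 23.6]
finger_gap: 0.005
finger_force: 12.0
```

Bottomed: 12 N more gave only 0.3 mm. Letting go, rising clear and backing away.

Call:
step_arm(
  xyz=[
    [0,0,-0.01],
    [0,0,-0.03],
    [0,0,-0.07],
    [0,0,-0.11],
    [0,0,-0.12],
  ],
  angular=[
    [0,0,0],
    [0,0,0],
    [0,0,0],
    [0,0,0],
    [0,0,0],
  ],
  gripper=[-1,-1,-1,-1,-1],
)

```text
clock: 16.0
position: [0.5008, 0.3268, 0.2085]
eef_rot: [0.003, -0.0, 1.0, 0.001]
force: [0.8, 0.1, 1.0]
finger_gap: 0.002
finger_force: 0.0
```

Call:
step_arm(
  xyz=[
    [0.03,0.03,0],
    [0.06,0.06,0],
    [0.09,0.09,0],
    [0.1,0.1,0],
    [0.1,0.1,0],
  ],
  angular=[
    [0,0,0],
    [0,0,0],
    [0,0,0],
    [0,0,0],
    [0,0,0],
  ],
  gripper=[-1,-1,-1,-1,-1],
)

```text
clock: 16.5
position: [0.3971, 0.4263, 0.2025]
eef_rot: [-0.001, -0.002, 1.0, -0.001]
force: [0.3, 0.9, 0.4]
finger_gap: 0.008
finger_force: 0.0
```

```bash
python3 - <<'E'
from h import *
from station import *
s=state();print(s['position'],s['force'],s['clock'])
f={n:grab_frame(n) for n in('scene','side')}
im=np.hstack([top(f['scene'],(.522,.202),.11,.1,300),f['side']['img'][150:330,150:330].repeat(2,0).repeat(2,1)[:300,:360]])
cv2.imwrite('pics/end.png',im[:,:,::-1])
E
```

```text
[0.39706558 0.42633657 0.20248667] [0.31810453 0.85918635 0.35835203] 16.5
```

View pics/end.png

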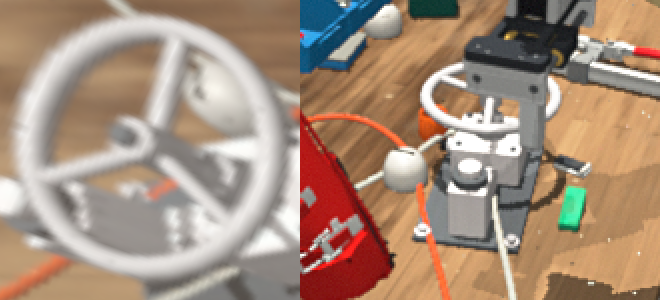

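The wheel is unchanged, with its upper spoke at about 347°. The button is up, the loose things are where they were, and the arm is clear. Handing in.

```bash
python3 -c "from station import finish_job;print(finish_job())"
```

```text
the job is handed in; nothing more can be done
None
```

The handwheel was turned to its open stop (felt at about 35 N, roughly 1.5 turns open), then turned back about 88° as measured from the images; the bleed button was pressed fully down and released, the loose things look undisturbed, and the job was handed in at about 17 s.

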